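Book in and test a twist-lock warning lamp

TASK

Book in the orange lamp for its test: take the yellow scanner out of its holder and hold it still, window straight down, about 10 cm above the middle of the barcode on the orange job ticket for at least two seconds, then stand it back in its holder and let go. Then take the orange lamp from the wooden rack, push it down into the socket of the blue tester with its two lugs in the two notches, press it home against the spring and turn it a quarter turn clockwise (seen from above). The socket makes contact only while the lamp is pressed all the way down, so finish while still gripping it, turned and held fully down against the spring; leave the white lamp and everything else on the bench alone.

Things in the scene. Friction and masses are not known exactly. Their poses are not given: they have to be found in the camera images.
- scanner: Yellow straight hand scanner, an upright bar 34 (x) x 28 (y) x 140 mm tall with a black band round its middle, 0.13 kg, standing window-down in the holder. Origin at the centre of its underside (the scan window), z up along the bar; it looks along its -z. Grip it across the 28 mm width (fingers closing along its y), about 105 mm above the origin.
- holder: Grey upright holder, fixed: an open well, outside 52 (x) x 46 (y) x 55 mm tall, inside 42 x 36 mm, floor 5 mm above the origin, on a 90 x 80 x 4 mm foot. Origin at the centre of its underside, z up. The scanner stands in it, axes parallel to the holder's, its origin 5 mm above this one. Rack and holder may change sides.
- barcode (a point): Middle of the barcode (about 60 x 34 mm, black bars on white paper) on the orange job ticket, a flat 80 (x) x 100 (y) x 6 mm plate fixed to the bench between robot and tester. z up.
- orange_lamp: Lamp to test: 88 mm tall, orange dome and flange, 0.15 kg, nose down in a rack well, hanging by its flange. Origin at the centre of the nose's underside, z up. Nose 34 mm diameter (tapered to 22 over the lowest 6 mm); two lugs along +x and -x to 23 mm from the axis, 7 mm wide, 8 to 14 mm up; flange 56 mm diameter, 30 to 35 mm up. Half a turn about z makes no difference.
- lamp_grip (a point): Point on the orange lamp's axis, 58 mm above its origin, axes as the lamp's: where to grip. The black ribbed body here is 44 mm (x, the lug direction) x 36 mm (y), from 35 to 71 mm above the lamp's origin; fingers close along y. The dome (33 mm diameter) tops out 30 mm above this point.
- white_lamp: The same lamp with a white dome and flange, in the other well. Not to be moved.
- rack: Plywood block 200 (x) x 90 (y) x 40 mm tall, fixed, with two wells of 51 mm diameter, 32 mm deep, 55 mm either way of its centre along x. Origin at the centre of its underside. Which lamp is in which well varies.
- tester: Blue tester box 170 (x) x 150 (y) x 50 mm tall, fixed; origin at the centre of its underside, axes as the socket's. Yellow stripes along x show the socket's two notches; red dots on the rim at +y and -y show where the lugs end after the quarter turn.
- socket (a point): Centre of the socket's mouth, at the level of its rim, 90 mm above the bench, z up. Black socket 66 mm outside diameter, rising 40 mm above the box. Its steel lip is 8 mm thick, bore 38 mm, with notches 13 mm wide reaching 27 mm out on +x and -x. The lamp goes in with its x along the socket's x, either way round, then turns clockwise from above (yaw decreasing) to a stop just past 90 degrees.
- plunger (a joint): Sprung plunger in the socket: 0 m free, 0.012 m fully down (10 N; 4 N to start, 500 N/m). The nose meets it with the lamp's origin 16 mm below the rim; fully down is 28 mm below. The lugs clear the lip, so that the lamp can turn, only beyond 22 mm (plunger over 0.006): turn it at 26 to 28 mm. Let go after turning, it springs up to 0.006.
- tape_roll: Bystander, not to be moved: blue tape roll, 64 mm diameter, 22 mm tall, loose on the bench. Origin at the centre of its underside.
- screwdriver: Bystander, not to be moved: screwdriver with a red handle, loose on the bench. Origin at the centre of its underside.
- hammer: Bystander, not to be moved: hammer with a wooden handle, loose on the bench. Origin at the centre of its underside.
- offcut: Bystander, not to be moved: wooden offcut 60 x 140 x 24 mm, loose on the bench. Origin at the centre of its underside.
- glue: Bystander, not to be moved: white glue bottle, 56 mm diameter, 150 mm tall, loose on the bench. Origin at the centre of its underside.
- mug: Bystander, not to be moved: blue mug, 80 mm diameter, 90 mm tall, loose on the bench. Origin at the centre of its underside.
Not all that is in view belongs to the job. Of the things that look like the part that bears barcode, the middle-sized one is meant.

How it is judged:
By the outcome, as a careful person would: the job done as asked, in the order asked, and still so for the second after the job is handed in, while the arm keeps its last pose, push and grip.
It also fails if it takes over 64 s, if anything falls off the work surface, if the arm or the gripper's body presses on something with over 40 N, if the wrist force passes 120 N, or if a joint passes its speed limit or range.

ROBOT

A 7-joint arm with a two-finger parallel gripper is mounted at the origin on the work surface. World frame = base frame: x ahead of the robot, y to its left, z up, the work surface at z = 0. Lengths are in m, angles in rad, forces in N, time in s.
With the tool pointing down it reaches from about 0.425 to 0.925 m from the base axis. Payload 6.8 kg.
Tool frame: the origin (TCP) lies on the centre line of the jaws, within the pads' length; the fingertips stand ctrl.tip_extent ahead of it and the grasp point (between the pads) lies 3 mm ahead of it (ctrl.tip_extent is the distance from the TCP to the fingertips, in m); z points along the fingers, y is the line along which they close (so a half turn about z gives the same grasp; the last joint's range is limited). The gripper opens to 85 mm and grips with 20 to 120 N. Pads are 22 mm wide; open, the fingers measure 114 mm over their backs; the gripper's body (76 mm by 85 mm) begins 54 mm behind the grasp point. The pads swing forward as they close: fully open they stand 13 mm farther back than shut.
Start: joints at [1.012, 0.477, 0.022, 1.555, -0.011, 1.109, -0.083], TCP at [0.294, -0.608, 0.253] pointing down, gripper open.
Joint ranges: [-2.96, 2.96], [-0.34, 2.1], [-1.41, 1.46], [0.24, 2.44], [-1.37, 4.51], [0.17, 1.92], [-2.96, 2.96]. Speed limits (rad/s): [2.39, 2.39, 3.14, 3.14, 3.14, 3.14, 3.14].

INTERFACE

Orientations are given as a unit quaternion [x, y, z, w].
In Python, from bench import ctrl gives the robot as it stands. The module is installed in compiled form; this text tells all that it offers.
- The arm moves only by the shell command python3 -m pendant 'ROWS' [OPENING] [FORCE]. ROWS is JSON, a list of rows, each a list of 6 numbers: the shift along the tool's x, y, z each as a share of 0.1 m, from -1 to 1, then the turn, a rotation vector about the tool's x, y, z each as a share of pi/2 rad, from -1 to 1. A call has 1 to 10 rows; each row is the pose to reach, as a shift and turn from the pose commanded when the call began, along the tool's axes at that moment; what a row does not reach only later rows make up. A row lasts 1/8 s, in which the tool goes at most 62.5 mm and 10.7 degrees, less where a joint would pass 70% of its speed; a pose out of reach is approached as far as the arm can. A call with a number of a shift or a turn outside -1 to 1 is refused whole. A call with a gripper value outside its range is refused whole. OPENING is the opening, from 0 (shut) to 1 (fully open), set as the call begins (- or left out, the last holds). The fingers move at their own pace and stop on an object; FORCE is the grip in N (left out, the last holds). Time passes only in rows, so rows that repeat a pose let the fingers close. It gives the time, the measured TCP pose, the force, the opening and the grip force at its end, in the units of the state.
- ctrl.state(): the state, without advancing time (a new reading comes with each control period).
- ctrl.grab_frame(name): name is "scene" or "top"; returns a dict with "pixels" (420x560x3 uint8, red, green, blue), "range_z" (420x560 float32, m along the optical axis (not along the pixel's ray), 0 where there is no reading), "K" (3x3 intrinsics, pixels), "eye" and "rotation" of the camera in the world. Camera axes: x right, y down, z forward; pixel columns grow to the right and rows downward; lengths in m; the calibration is good to about 2 mm. A picture is of the moment at which its call begins.
- ctrl.job_done(): hands the job in; it is judged then, once.
The state is a dict: "clock": time; "joint_positions": joint angles; "dq": joint speeds; "joint_torque": joint torques, N m; "tool_pos": TCP position; "eef_rot": TCP orientation; "force": force on the tool from outside, world axes, zero at the start; "torque": the same for the moment, N m; "gripper_width": opening from 0.0 (shut) to 1.0 (fully open); "finger_force": force on a finger pad.
Only numpy, scipy, OpenCV 4.12 (cv2) and the standard library are available. Lean on these libraries where they do the work, as an engineer would, in place of code of your own. Each camera call takes 0.05 s, during which the arm holds its last target. There are 200 camera calls.

## Working session

There is one attempt and no reset: what is moved stays moved. The work goes in short steps, Python scripts to look and compute and a shell command to move; the robot and the scene stay as the last step left them, time stands still between calls to the robot, and variables do not carry over. Pictures are saved under pics/ and viewed, at most 10 in all, crops included, and the job is handed in when it is done.

```bash
mkdir -p pics; cat > h.py <<'E'
import numpy as np, cv2, pickle
from bench import ctrl
from scipy.spatial.transform import Rotation as R
def grab(n):
    f=ctrl.grab_frame(n); pickle.dump(f,open(n+'.pkl','wb')); return f
def load(n): return pickle.load(open(n+'.pkl','rb'))
def cloud(f):
    z=f['range_z']; v,u=np.mgrid[:z.shape[0],:z.shape[1]]; K=f['K']
    p=np.stack([(u-K[0,2])*z/K[0,0],(v-K[1,2])*z/K[1,1],z],-1)
    return p@np.array(f['rotation']).T+np.array(f['eye'])
E
python3 - <<'E'
from h import *
for n in('scene','top'):
    f=grab(n); cv2.imwrite(f'pics/{n}0.png',f['pixels'][:,:,::-1]); print(n,f['eye'],np.round(f['rotation'],3).tolist(),f['K'][0,0])
s=ctrl.state(); print(s, ctrl.tip_extent)
E
```

```text
scene [ 1.23357039 -0.08408749  0.85397041] [0.692, 0.63, -0.24, -0.26] 433.53633448850104
top [0.31172518 0.00704122 1.26093091] [-0.699, 0.708, -0.076, 0.072] 470.4412905203625
{'clock': 0.1, 'joint_positions': array([ 1.01190843,  0.47770417,  0.02234134,  1.55633416, -0.01145794,
        1.10931205, -0.0831167 ]), 'dq': array([-7.25303949e-05, -1.90933182e-03,  2.42702806e-03, -4.25407246e-03,
       -1.92028075e-03,  7.10949619e-04,  7.24045503e-04]), 'joint_torque': array([ 4.92230451e-03, -5.97763968e+01,  1.61379833e+00, -2.81953633e+01,
        1.27655827e-02,  5.07349920e-03, -5.87963086e-05]), 'tool_pos': array([ 0.29384954, -0.60713563,  0.25243957]), 'eef_rot': array([ 9.74703195e-01,  2.23501717e-01, -2.56732190e-04, -7.73307007e-04]), 'force': array([ 0.34722046, -0.71329796,  0.23386958]), 'torque': array([ 0.0399798 , -0.0085863 ,  0.00816038]), 'finger_force': 0.0, 'gripper_width': 1.0031041864784669} 0.022
```

View pics/top0.png

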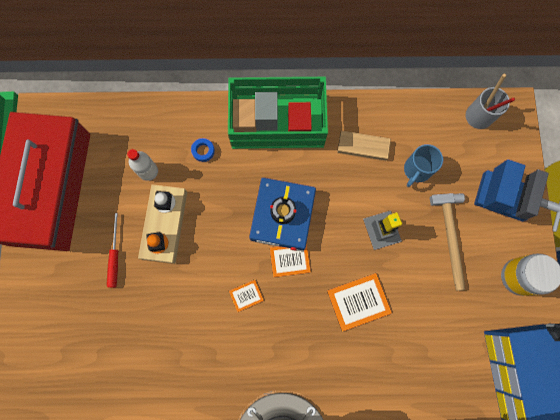

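View pics/scene0.png

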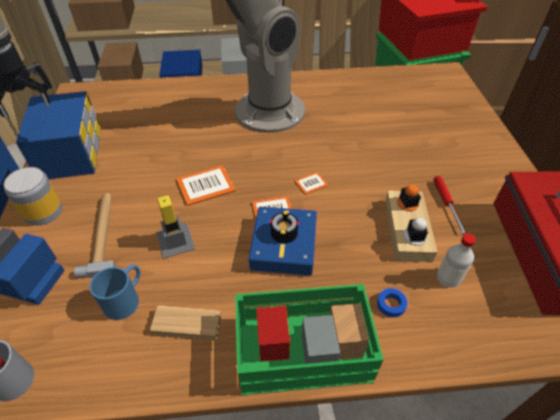

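The top view shows three orange tickets: small at (246,295), one partly hidden by the tester at (291,260), and large at (360,301). The scanner is at (390,222), the orange lamp at (155,242) and the socket at (283,209). Next I measure them.

```bash
sed -i "s/return p@np.array(f\['rotation'\]).T/return p@R.from_quat(f['rotation']).as_matrix().T/" h.py
python3 - <<'E'
from h import *
f=load('top'); P=cloud(f); hsv=cv2.cvtColor(f['pixels'],cv2.COLOR_RGB2HSV)
print('bench',P[330,200],P[350,450])
print(ctrl.state()['tool_pos'])
def rect(name,m,lo,hi,roi,F=f,C=P):
    u0,u1,v0,v1=roi; M=np.zeros(m.shape,bool); M[v0:v1,u0:u1]=1
    M&=m&(C[...,2]>lo)&(C[...,2]<hi); p=C[M]; r=cv2.minAreaRect(p[:,:2].astype(np.float32))
    print(name,len(p),'rect',np.round(r[0],4),np.round(r[1],4),round(r[2],1),'med z',np.round(np.median(p[:,2]),4),'mean',np.round(p.mean(0)[:2],4))
allm=np.ones(hsv.shape[:2],bool)
for n,r in dict(small=(225,270,275,315),mid=(265,316,235,280),large=(322,398,268,335)).items(): rect('ticket '+n,allm,.004,.02,r)
ym=(hsv[...,0]>22)&(hsv[...,0]<35)&(hsv[...,1]>150)
rect('scanner top',ym,.13,.16,(365,410,200,250))
rect('holder rim',allm,.048,.062,(360,410,205,250))
rect('foot',allm,.001,.012,(360,410,205,250))
rect('rack',allm,.034,.046,(135,190,175,270))
rect('tester',allm,.045,.055,(240,320,170,255))
rect('socket rim',allm,.084,.096,(255,310,180,240))
rect('stripes@50',ym,.045,.055,(240,320,170,255))
rect('lampO',allm,.05,.11,(140,172,225,256)); rect('lampO top',allm,.085,.11,(140,172,225,256))
rect('lampW',allm,.05,.11,(148,178,185,215))
for n,(u,v) in dict(O=(155,240),W=(163,198)).items(): print(n,P[v,u])
def crop(F,u,v,w,h,k): 
    return cv2.resize(F['pixels'][v:v+h,u:u+w,::-1],None,fx=k,fy=k,interpolation=cv2.INTER_CUBIC)
a=crop(f,225,170,190,165,4); cv2.imwrite('pics/c1.png',a[:600])
g=load('scene'); b=np.hstack([crop(g,380,175,70,90,5),crop(f,130,170,70,90,5)]); cv2.imwrite('pics/c2.png',b)
E
```

```text
bench [2.74466307e-01 2.07281949e-01 1.36743250e-05] [ 0.21507858 -0.44043423 -0.00251169]
[ 0.29384954 -0.60713563  0.25243957]
ticket small 369 rect [0.3642 0.0835] [0.1138 0.1013] 89.2 med z 0.0056 mean [0.3625 0.0881]
ticket mid 800 rect [ 0.4521 -0.034 ] [0.1036 0.1325] 4.5 med z 0.0065 mean [ 0.4525 -0.0267]
ticket large 2259 rect [ 0.3441 -0.2099] [0.1972 0.1706] 89.2 med z 0.0083 mean [ 0.3422 -0.2083]
scanner top 160 rect [ 0.5322 -0.2803] [0.0324 0.0275] 18.1 med z 0.1435 mean [ 0.5315 -0.2792]
holder rim 126 rect [ 0.5334 -0.2807] [0.0527 0.0456] 17.8 med z 0.0546 mean [ 0.5275 -0.2735]
foot 773 rect [ 0.5405 -0.2891] [0.1376 0.1227] 89.2 med z 0.0031 mean [ 0.5363 -0.2823]
rack 1920 rect [0.5692 0.3258] [0.1287 0.2259] 83.1 med z 0.0398 mean [0.5518 0.3077]
tester 2906 rect [ 0.5761 -0.0113] [0.1495 0.1694] 78.7 med z 0.0496 mean [ 0.5733 -0.0116]
socket rim 303 rect [ 0.5771 -0.011 ] [0.0642 0.0644] 43.8 med z 0.0895 mean [ 0.5767 -0.0112]
stripes@50 67 rect [ 0.577  -0.0121] [0.0079 0.141 ] 78.3 med z 0.0503 mean [ 0.5711 -0.0109]
lampO 301 rect [0.4996 0.3165] [0.0442 0.0377] 9.3 med z 0.0826 mean [0.4974 0.3121]
lampO top 133 rect [0.4997 0.3159] [0.0314 0.0297] 44.2 med z 0.0949 mean [0.4989 0.3147]
lampW 301 rect [0.6083 0.2995] [0.0425 0.0453] 84.3 med z 0.0818 mean [0.6046 0.2982]
O [0.49767197 0.30935839 0.09485239]
W [0.60375471 0.29150667 0.10263956]
```

View pics/c1.png

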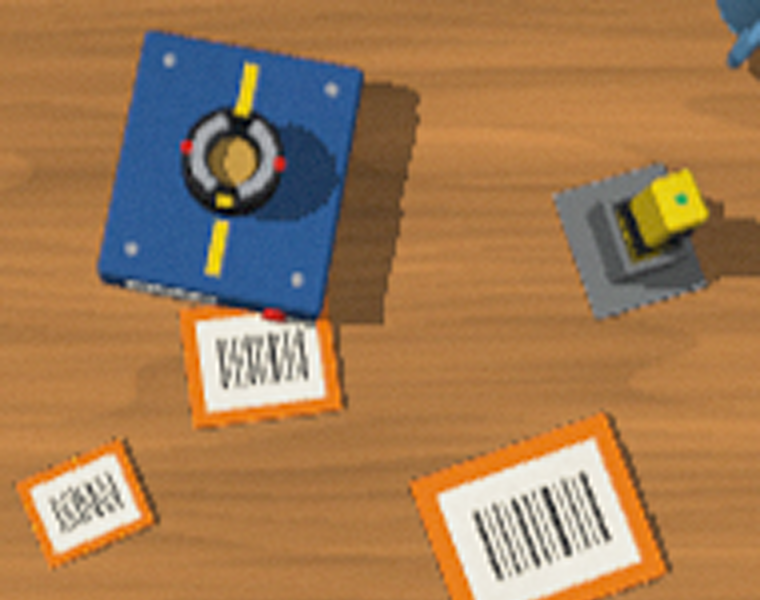

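View pics/c2.png

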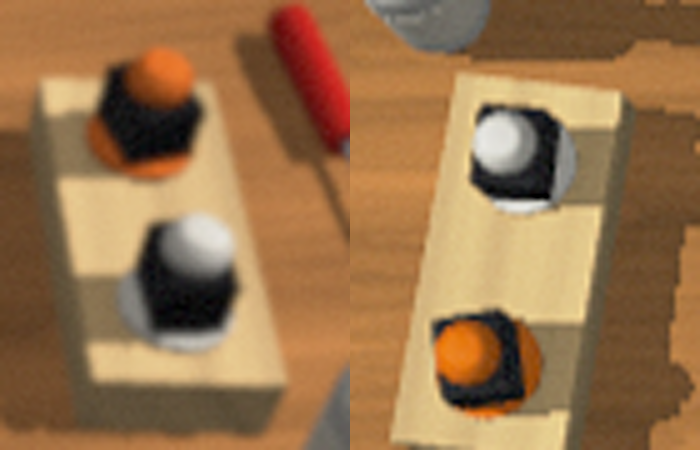

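Crop c1 confirms the tickets: the one touching the tester at (291,260) is about 100 mm wide. The small one is about 75 mm and the large one about 135 mm, so the middle one is meant. In c2 the orange lamp is in the well nearer the robot, and its body yaw differs from the rack's.

```bash
cat > m.py <<'E'
from h import *
def rr(n,p):
    r=cv2.minAreaRect(p[:,:2].astype(np.float32)); print(n,len(p),np.round(r[0],4),np.round(r[1],4),round(r[2],1),'z',np.round(np.percentile(p[:,2],[5,50,95]),4))
def near(P,c,rad,lo,hi): return (np.hypot(P[...,0]-c[0],P[...,1]-c[1])<rad)&(P[...,2]>lo)&(P[...,2]<hi)
def circ(n,p):
    A=np.c_[2*p[:,:2],np.ones(len(p))]; x=np.linalg.lstsq(A,(p[:,:2]**2).sum(1),rcond=None)[0]; print(n,len(p),np.round(x[:2],4),'r',np.sqrt(x[2]+x[0]**2+x[1]**2).round(4))
def sphere(n,p):
    A=np.c_[2*p,np.ones(len(p))]; x=np.linalg.lstsq(A,(p**2).sum(1),rcond=None)[0]; print(n,len(p),np.round(x[:3],4),'r',np.sqrt(x[3]+(x[:3]**2).sum()).round(4))
if __name__=='__main__':
  for n in('top','scene'):
    f=load(n);P=cloud(f);hsv=cv2.cvtColor(f['pixels'],cv2.COLOR_RGB2HSV);V=hsv[...,2];S=hsv[...,1];H=hsv[...,0]
    print('==',n)
    c=(.5,.316); b=near(P,c,.04,.047,.084)&(V<90); rr('body',P[b])
    rr('bodytop',P[near(P,c,.04,.0785,.084)&(V<110)])
    o=(H<14)&(S>170)&(V>100); rr('flange',P[near(P,c,.045,.041,.05)&o]); 
    d=P[near(P,c,.03,.083,.105)&o]; rr('dome',d); sphere('dome',d)
    rr('scannertop',P[near(P,(.532,-.28),.04,.141,.15)]); rr('holder',P[near(P,(.532,-.28),.05,.05,.06)])
    rr('tester',P[near(P,(.576,-.011),.13,.044,.056)]); rr('rim',P[near(P,(.576,-.011),.05,.084,.096)])
    w=near(P,(.455,-.03),.07,.001,.012); rr('ticket',P[w&(S>170)&(H<14)]); w2=w&(V>190)&(S<60); rr('white',P[w2])
    bb=w&(V<110)&(S<120); k=(np.hypot(P[...,0]-.455,P[...,1]+.03)<.04); rr('bars',P[bb&k])
E
python3 m.py
python3 - <<'E'
from h import *
P=cloud(load('top')); print(P[260,291],P[259,290], P[355//4+170-0,225+225//4])
E
```

```text
== top
body 136 [0.4983 0.3153] [0.0419 0.0355] 6.8 z [0.0502 0.0776 0.0825]
bodytop 60 [0.499  0.3152] [0.0411 0.0339] 9.0 z [0.0787 0.0805 0.083 ]
flange 33 [0.4892 0.3038] [0.0206 0.0505] 54.9 z [0.0414 0.0445 0.0478]
dome 48 [0.4986 0.3157] [0.029 0.031] 63.7 z [0.0864 0.0928 0.0984]
dome 48 [0.4993 0.3166 0.0876] r 0.015
scannertop 144 [ 0.5333 -0.2809] [0.0338 0.0272] 18.9 z [0.1413 0.1443 0.1476]
holder 107 [ 0.5334 -0.2807] [0.0527 0.0456] 17.8 z [0.0507 0.0549 0.0586]
tester 2988 [ 0.5767 -0.0115] [0.1496 0.1704] 78.5 z [0.0458 0.0495 0.0533]
rim 303 [ 0.5771 -0.011 ] [0.0642 0.0644] 43.8 z [0.0855 0.0895 0.0932]
ticket 53 [ 0.455  -0.0298] [0.0785 0.1013] 6.2 z [0.0014 0.0051 0.0083]
white 430 [ 0.4551 -0.029 ] [0.0593 0.0787] 6.0 z [0.0025 0.006  0.0099]
bars 30 [ 0.4623 -0.0317] [0.0562 0.0503] 88.9 z [0.0031 0.0071 0.0104]
== scene
body 225 [0.5081 0.3108] [0.0493 0.0307] 48.5 z [0.0521 0.0705 0.0804]
bodytop 49 [0.4998 0.316 ] [0.0427 0.034 ] 14.6 z [0.0789 0.0798 0.0826]
flange 69 [0.5111 0.3078] [0.0501 0.0245] 49.0 z [0.042  0.0448 0.0484]
dome 106 [0.5012 0.3167] [0
[... 1165 characters left out ...]
                                                      ~~~~~~~~~~~~~^^^^^^^^^^^^^^^^^^
    return _quantile_unchecked(
        a, q, axis, out, overwrite_input, method, keepdims, weights)
    return _ureduce(a,
                    func=_quantile_ureduce_func,
    ...<5 lines>...
                    overwrite_input=overwrite_input,
                    method=method)
    r = func(a, **kwargs)
    result = _quantile(arr,
                       quantiles=q,
    ...<2 lines>...
                       out=out,
                       weights=wgt)
    slices_having_nans = np.isnan(arr[-1, ...])
                                  ~~~^^^^^^^^^
IndexError: index -1 is out of bounds for axis 0 with size 0
```

```bash
cat > plan.py <<'E'
import sys
from h import *
x,y,z,yaw=map(float,sys.argv[1:5]); s=ctrl.state(); r=R.from_quat(s['eef_rot']); a=np.radians(yaw)
t=R.from_matrix(np.array([[np.cos(a),np.sin(a),0],[np.sin(a),-np.cos(a),0],[0,0,-1]]))
d=np.array([x,y,z])-s['tool_pos']; M=r.as_matrix()
print('clk',s['clock'],'pos',s['tool_pos'].round(4),'yaw',np.degrees(np.arctan2(M[1,0],M[0,0])).round(2),'tilt',M[:2,2].round(4),'F',s['force'].round(1),'w',round(s['gripper_width'],3),'ff',round(s['finger_force'],1),'j7',s['joint_positions'][6].round(2))
print('shift cur axes',(r.inv().apply(d)*10).round(3),'| final axes',(t.inv().apply(d)*10).round(3),'| turn',((r.inv()*t).as_rotvec()/(np.pi/2)).round(3))
E
python3 plan.py .5331 -.28 .20 17
```

```text
clk 0.1 pos [ 0.2938 -0.6071  0.2524] yaw 25.83 tilt [-0.0008  0.0014] F [ 0.3 -0.7  0.2] w 1.003 ff 0.0 j7 -0.08
shift cur axes [ 3.579 -1.901  0.527] | final axes [ 3.244 -2.429  0.524] | turn [-0.001  0.     0.098]
```

```bash
python3 -m pendant '[[0.5,-0.25,0,0,0,0.098],[0.9,-0.5,0,0,0,0.098]]' 1
python3 -m pendant '[[0.5,-0.35,0,0,0,0],[0.95,-0.7,0,0,0,0]]'
python3 plan.py .5331 -.28 .20 17
```

```text
clock: 0.35
tool_pos: [0.3543, -0.5218, 0.2526]
eef_rot: [0.989, 0.147, 0.0, -0.001]
force: [0.5, -0.6, -0.5]
gripper_width: 0.996
finger_force: 0.0
clock: 0.6
tool_pos: [0.4247, -0.4267, 0.253]
eef_rot: [0.989, 0.148, -0.0, -0.0]
force: [0.6, -0.1, -0.2]
gripper_width: 0.998
finger_force: 0.0
clk 0.6 pos [ 0.4247 -0.4267  0.253 ] yaw 17.02 tilt [-0.0001  0.0004] F [ 0.6 -0.1 -0.2] w 0.998 ff 0.0 j7 -0.59
shift cur axes [ 1.466 -1.085  0.53 ] | final axes [ 1.465 -1.086  0.53 ] | turn [-0. -0.  0.]
```

```bash
python3 -m pendant '[[0.4,-0.3,0,0,0,0],[0.8,-0.6,0,0,0,0]]'
python3 -m pendant '[[0.4,-0.3,0.3,0,0,0],[0.66,-0.48,0.4,0,0,0],[0.66,-0.48,0.4,0,0,0],[0.66,-0.48,0.4,0,0,0]]'
python3 plan.py .5331 -.28 .113 17
```

```text
clock: 0.85
tool_pos: [0.4833, -0.3462, 0.253]
eef_rot: [0.989, 0.148, -0.0, -0.0]
force: [1.1, -0.8, -0.5]
gripper_width: 0.999
finger_force: 0.0
clock: 1.35
tool_pos: [0.5312, -0.2835, 0.2132]
eef_rot: [0.989, 0.147, -0.0, 0.0]
force: [-0.1, -0.5, 0.2]
gripper_width: 1.003
finger_force: 0.0
clk 1.35 pos [ 0.5312 -0.2835  0.2132] yaw 16.96 tilt [-0.0007 -0.0006] F [-0.1 -0.5  0.2] w 1.003 ff 0.0 j7 -0.92
shift cur axes [ 0.03  -0.028  1.002] | final axes [ 0.029 -0.028  1.002] | turn [ 0.     0.001 -0.   ]
```

Descend and grip.

```bash
python3 -m pendant '[[0.03,-0.028,0.25,0,0,0],[0.03,-0.028,0.6,0,0,0],[0.03,-0.028,0.85,0,0,0],[0.03,-0.028,1,0,0,0],[0.03,-0.028,1,0,0,0],[0.03,-0.028,1,0,0,0]]'
python3 plan.py .5331 -.28 .113 17
python3 -m pendant '[[0,0,0,0,0,0],[0,0,0,0,0,0],[0,0,0,0,0,0],[0,0,0,0,0,0],[0,0,0,0,0,0],[0,0,0,0,0,0],[0,0,0,0,0,0],[0,0,0,0,0,0]]' 0 50
python3 plan.py .5331 -.28 .113 17
```

```text
clock: 2.1
tool_pos: [0.5343, -0.2798, 0.1144]
eef_rot: [0.989, 0.148, 0.001, 0.001]
force: [0.2, 0.6, -0.3]
gripper_width: 1.002
finger_force: 0.0
clk 2.1 pos [ 0.5343 -0.2798  0.1144] yaw 16.97 tilt [ 0.0017 -0.0009] F [ 0.2  0.6 -0.3] w 1.002 ff 0.0 j7 -0.94
shift cur axes [-0.012 -0.002  0.014] | final axes [-0.012 -0.002  0.014] | turn [ 0.001 -0.001 -0.   ]
clock: 3.1
tool_pos: [0.5341, -0.2793, 0.1137]
eef_rot: [0.989, 0.148, 0.0, 0.0]
force: [0.7, -0.9, 4.9]
gripper_width: 0.322
finger_force: 50.1
clk 3.1 pos [ 0.5341 -0.2793  0.1137] yaw 17.0 tilt [ 0.0007 -0.0003] F [ 0.7 -0.9  4.9] w 0.322 ff 50.1 j7 -0.94
shift cur axes [-0.012  0.004  0.007] | final axes [-0.012  0.004  0.007] | turn [ 0. -0.  0.]
```

```bash
python3 -m pendant '[[0,0,-0.15,0,0,0],[0,0,-0.4,0,0,0],[0,0,-0.7,0,0,0],[0,0,-0.9,0,0,0],[0,0,-1,0,0,0],[0,0,-1,0,0,0]]'
python3 plan.py .455 -.031 .2135 17
```

```text
clock: 3.85
tool_pos: [0.5337, -0.2791, 0.2137]
eef_rot: [0.989, 0.148, 0.0, 0.0]
force: [-0.3, 0.3, -1.9]
gripper_width: 0.325
finger_force: 49.6
clk 3.85 pos [ 0.5337 -0.2791  0.2137] yaw 17.01 tilt [ 0.0004 -0.0002] F [-0.3  0.3 -1.9] w 0.325 ff 49.6 j7 -0.93
shift cur axes [-2.700e-02 -2.602e+00  1.000e-03] | final axes [-2.800e-02 -2.602e+00  2.000e-03] | turn [ 0. -0.  0.]
```

```bash
python3 -m pendant '[[0,-0.3,0,0,0,0],[0,-0.7,0,0,0,0],[0,-1,0,0,0,0]]'
python3 -m pendant '[[0,-0.35,0,0,0,0],[0,-0.7,0,0,0,0],[0,-1,0,0,0,0]]'
python3 -m pendant '[[-0.02,-0.3,0,0,0,0],[-0.03,-0.5,0,0,0,0],[-0.03,-0.6,0,0,0,0],[-0.03,-0.6,0,0,0,0],[-0.03,-0.6,0,0,0,0]]'
python3 plan.py .455 -.031 .2135 17
python3 - <<'E'
from m import *
for n in('top','scene'):
    f=grab(n); P=cloud(f); hsv=cv2.cvtColor(f['pixels'],cv2.COLOR_RGB2HSV)
    y=(hsv[...,0]>22)&(hsv[...,0]<35)&(hsv[...,1]>130)&near(P,(.455,-.031),.06,.097,.25)
    if y.sum()>5: rr(n,P[y]); print(P[y][:,2].min())
cv2.imwrite('pics/hover.png',cv2.resize(f['pixels'][120:260,180:360,::-1],None,fx=4,fy=4))
E
```

```text
clock: 4.22
tool_pos: [0.5032, -0.1816, 0.212]
eef_rot: [0.989, 0.148, -0.001, -0.001]
force: [0.4, 0.9, -1.3]
gripper_width: 0.322
finger_force: 49.7
clock: 4.6
tool_pos: [0.474, -0.0865, 0.2122]
eef_rot: [0.989, 0.148, -0.001, -0.0]
force: [0.1, 0.7, -2.4]
gripper_width: 0.319
finger_force: 49.7
clock: 5.22
tool_pos: [0.455, -0.0322, 0.2131]
eef_rot: [0.989, 0.147, -0.0, 0.0]
force: [0.0, 0.3, -1.5]
gripper_width: 0.321
finger_force: 49.7
clk 5.225 pos [ 0.455  -0.0322  0.2131] yaw 16.94 tilt [-0.0002 -0.0003] F [ 0.   0.3 -1.5] w 0.321 ff 49.7 j7 -1.39
shift cur axes [ 0.003 -0.012 -0.004] | final axes [ 0.003 -0.012 -0.004] | turn [ 0.     0.    -0.001]
scene 472 [ 0.4565 -0.0306] [0.0332 0.0327] 16.7 z [0.119  0.2016 0.2438]
0.1091376890377539
```

View pics/hover.png

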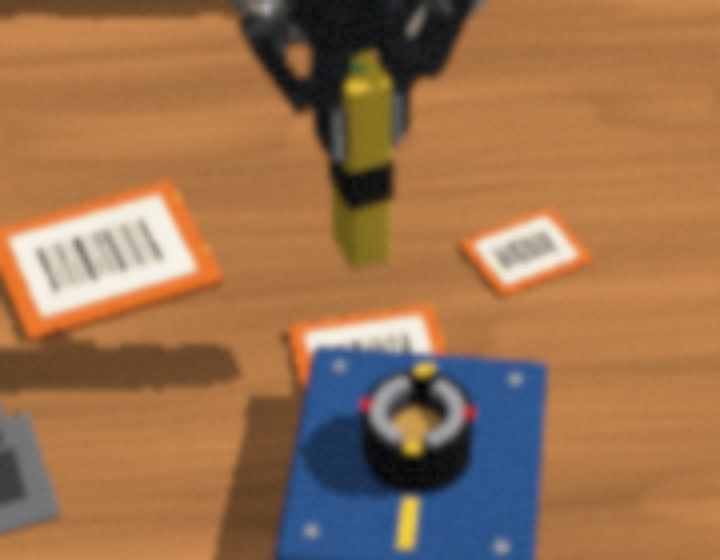

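The picture shows the scanner gripped upright at crop (365,160), above the middle ticket, with its underside about 0.105 m up. Now I hold it there.

```bash
Z='' 
python3 -m pendant '[[0,-0.01,0,0,0,0],[0,-0.01,0,0,0,0],[0,-0.01,0,0,0,0],[0,-0.01,0,0,0,0],[0,-0.01,0,0,0,0],[0,-0.01,0,0,0,0],[0,-0.01,0,0,0,0],[0,-0.01,0,0,0,0],[0,-0.01,0,0,0,0],[0,-0.01,0,0,0,0]]'
python3 -m pendant '[[0,0,0,0,0,0],[0,0,0,0,0,0],[0,0,0,0,0,0],[0,0,0,0,0,0],[0,0,0,0,0,0],[0,0,0,0,0,0],[0,0,0,0,0,0],[0,0,0,0,0,0],[0,0,0,0,0,0],[0,0,0,0,0,0]]'
python3 -m pendant '[[0,0,0,0,0,0],[0,0,0,0,0,0],[0,0,0,0,0,0],[0,0,0,0,0,0]]'
python3 plan.py .5337 -.2795 .2137 17
```

```text
clock: 6.58
tool_pos: [0.4546, -0.0304, 0.2133]
eef_rot: [0.989, 0.148, 0.0, -0.0]
force: [-0.8, -0.2, -1.3]
gripper_width: 0.323
finger_force: 49.7
clock: 7.82
tool_pos: [0.4546, -0.0304, 0.2133]
eef_rot: [0.989, 0.148, 0.0, 0.0]
force: [0.7, -0.5, -1.3]
gripper_width: 0.323
finger_force: 49.7
clock: 8.32
tool_pos: [0.4546, -0.0304, 0.2133]
eef_rot: [0.989, 0.148, 0.0, 0.0]
force: [-0.1, 0.7, -1.3]
gripper_width: 0.322
finger_force: 49.7
clk 8.325 pos [ 0.4546 -0.0304  0.2133] yaw 17.01 tilt [ 0. -0.] F [-0.1  0.7 -1.3] w 0.322 ff 49.7 j7 -1.39
shift cur axes [ 0.028  2.614 -0.004] | final axes [ 0.029  2.614 -0.004] | turn [ 0. -0.  0.]
```

```bash
python3 -m pendant '[[0,0.3,0,0,0,0],[0,0.7,0,0,0,0],[0,1,0,0,0,0]]'
python3 -m pendant '[[0,0.35,0,0,0,0],[0,0.7,0,0,0,0],[0,1,0,0,0,0]]'
python3 -m pendant '[[0.03,0.3,0,0,0,0],[0.03,0.5,0,0,0,0],[0.03,0.613,0,0,0,0],[0.03,0.613,0,0,0,0],[0.03,0.613,0,0,0,0],[0.03,0.613,0,0,0,0]]'
python3 plan.py .5339 -.2793 .1137 17
```

```text
clock: 8.7
tool_pos: [0.4841, -0.1276, 0.2134]
eef_rot: [0.989, 0.148, 0.0, 0.0]
force: [0.5, 0.4, -1.8]
gripper_width: 0.317
finger_force: 49.5
clock: 9.07
tool_pos: [0.5133, -0.223, 0.2132]
eef_rot: [0.989, 0.148, -0.0, 0.0]
force: [0.4, 1.1, -1.1]
gripper_width: 0.316
finger_force: 49.5
clock: 9.82
tool_pos: [0.5339, -0.2783, 0.2134]
eef_rot: [0.989, 0.149, 0.0, -0.0]
force: [-0.7, -0.4, -1.0]
gripper_width: 0.32
finger_force: 49.5
clk 9.825 pos [ 0.5339 -0.2783  0.2134] yaw 17.08 tilt [-0.      0.0004] F [-0.7 -0.4 -1. ] w 0.32 ff 49.5 j7 -0.93
shift cur axes [-0.003  0.01   0.997] | final axes [-0.003  0.009  0.997] | turn [-0.    -0.     0.001]
```

```bash
python3 -m pendant '[[0,0.008,0.25,0,0,0],[0,0.008,0.45,0,0,0],[0,0.008,0.6,0,0,0],[0,0.008,0.7,0,0,0],[0,0.008,0.8,0,0,0],[0,0.008,0.88,0,0,0],[0,0.008,0.94,0,0,0],[0,0.008,0.98,0,0,0],[0,0.008,0.99,0,0,0],[0,0.008,0.99,0,0,0]]'
python3 plan.py .5339 -.2793 .1137 17
```

```text
clock: 11.08
tool_pos: [0.5342, -0.2802, 0.1145]
eef_rot: [0.989, 0.148, 0.0, 0.0]
force: [-0.0, -0.4, -1.6]
gripper_width: 0.32
finger_force: 49.7
clk 11.075 pos [ 0.5342 -0.2802  0.1145] yaw 17.01 tilt [ 0.0003 -0.0001] F [-0.  -0.4 -1.6] w 0.32 ff 49.7 j7 -0.94
shift cur axes [-0.    -0.01   0.008] | final axes [-0.    -0.01   0.008] | turn [ 0. -0.  0.]
```

```bash
python3 -m pendant '[[0,-0.01,0.01,0,0,0],[0,-0.01,0.012,0,0,0],[0,-0.01,0.012,0,0,0]]'
python3 -m pendant '[[0,0,0,0,0,0],[0,0,0,0,0,0],[0,0,0,0,0,0],[0,0,0,0,0,0],[0,0,0,0,0,0]]' 1
python3 -m pendant '[[0,0,-0.1,0,0,0],[0,0,-0.3,0,0,0],[0,0,-0.6,0,0,0],[0,0,-0.9,0,0,0],[0,0,-1,0,0,0]]'
python3 plan.py .4995 .316 .22 190
```

```text
clock: 11.45
tool_pos: [0.5341, -0.2794, 0.1136]
eef_rot: [0.989, 0.148, 0.0, 0.0]
force: [-0.3, -0.9, 3.3]
gripper_width: 0.323
finger_force: 50.3
clock: 12.08
tool_pos: [0.5338, -0.2792, 0.1131]
eef_rot: [0.989, 0.148, -0.0, -0.0]
force: [-0.3, 0.3, -0.3]
gripper_width: 1.001
finger_force: 0.0
clock: 12.7
tool_pos: [0.5349, -0.2797, 0.2157]
eef_rot: [0.989, 0.148, 0.002, 0.001]
force: [-0.3, 0.4, -0.6]
gripper_width: 0.997
finger_force: 0.0
clk 12.7 pos [ 0.5349 -0.2797  0.2157] yaw 17.0 tilt [ 0.0038 -0.0016] F [-0.3  0.4 -0.6] w 0.997 ff 0.0 j7 -0.93
shift cur axes [ 1.404 -5.8   -0.054] | final axes [-0.686  5.928 -0.043] | turn [ 0.003  0.002 -1.922]
```

```bash
python3 -m pendant '[[0.03,-0.12,0,0,0,-0.118],[0.06,-0.24,0,0,0,-0.236],[0.09,-0.36,0,0,0,-0.354],[0.12,-0.48,0,0,0,-0.472],[0.15,-0.6,0,0,0,-0.59],[0.18,-0.72,0,0,0,-0.708],[0.21,-0.85,0,0,0,-0.826],[0.24,-0.97,0,0,0,-0.944]]'
python3 -m pendant '[[0.1,0.02,0,0,0,-0.118],[0.22,0.03,0,0,0,-0.236],[0.34,0.05,0,0,0,-0.354],[0.46,0.07,0,0,0,-0.472],[0.6,0.09,0,0,0,-0.59],[0.7,0.11,0,0,0,-0.708],[0.8,0.13,0,0,0,-0.826],[0.9,0.15,0,0,0,-0.944],[0.98,0.16,0,0,0,-0.978],[0.98,0.16,0,0,0,-0.978]]'
python3 plan.py .4995 .316 .22 190
```

```text
clock: 13.7
tool_pos: [0.5279, -0.1789, 0.2125]
eef_rot: [0.627, 0.779, -0.0, -0.0]
force: [-0.2, -0.3, -0.1]
gripper_width: 1.003
finger_force: 0.0
clock: 14.95
tool_pos: [0.5235, -0.0797, 0.2128]
eef_rot: [-0.086, 0.996, 0.0, -0.0]
force: [-0.3, -0.1, 0.4]
gripper_width: 0.997
finger_force: 0.0
clk 14.95 pos [ 0.5235 -0.0797  0.2128] yaw -170.09 tilt [-0.0005  0.0004] F [-0.3 -0.1  0.4] w 0.997 ff 0.0 j7 1.49
shift cur axes [-0.445  3.939 -0.07 ] | final axes [-0.451  3.938 -0.072] | turn [ 0.    -0.    -0.001]
```

```bash
python3 -m pendant '[[-0.05,0.4,0,0,0,0],[-0.1,0.8,0,0,0,0],[-0.12,1,0,0,0,0]]'
python3 -m pendant '[[-0.05,0.4,0,0,0,0],[-0.1,0.8,0,0,0,0],[-0.12,1,0,0,0,0]]'
python3 - <<'E'
from m import *
for n in('top','scene'):
    f=grab(n);P=cloud(f);V=f['pixels'].max(2)
    rr(n+' sc',P[near(P,(.532,-.28),.04,.141,.15)]); rr('lamp',P[near(P,(.5,.316),.04,.0785,.084)&(V<110)])
E
python3 plan.py .4995 .316 .22 190
```

```text
clock: 15.32
tool_pos: [0.518, 0.0223, 0.2133]
eef_rot: [-0.087, 0.996, 0.0, 0.0]
force: [0.1, -0.2, 0.1]
gripper_width: 0.999
finger_force: 0.0
clock: 15.7
tool_pos: [0.5124, 0.123, 0.2133]
eef_rot: [-0.087, 0.996, 0.0, 0.0]
force: [0.4, 0.6, 0.5]
gripper_width: 1.002
finger_force: 0.0
top sc 142 [ 0.5335 -0.28  ] [0.0331 0.0286] 17.4 z [0.1415 0.1442 0.1482]
lamp 62 [0.4982 0.3153] [0.0417 0.0341] 7.3 z [0.0788 0.081  0.0836]
scene sc 122 [ 0.5334 -0.2785] [0.0341 0.0273] 18.6 z [0.1416 0.1434 0.1453]
lamp 55 [0.5052 0.3109] [0.0483 0.0265] 43.1 z [0.0787 0.0801 0.0829]
clk 15.8 pos [0.5123 0.1232 0.2133] yaw -169.92 tilt [0.0004 0.0011] F [ 0.6  0.2 -0.1] w 1.0 ff 0.0 j7 1.09
shift cur axes [-0.211  1.92  -0.065] | final axes [-0.208  1.921 -0.067] | turn [0.001 0.    0.001]
```

The scanner stands back in its holder at the original pose. Now for the lamp.

```bash
python3 -m pendant '[[-0.05,0.4,0,0,0,0],[-0.1,0.8,0,0,0,0],[-0.11,1,0,0,0,0]]'
python3 -m pendant '[[-0.05,0.4,0.1,0,0,0],[-0.1,0.7,0.2,0,0,0],[-0.1,0.92,0.4,0,0,0],[-0.1,0.92,0.5,0,0,0],[-0.1,0.92,0.5,0,0,0]]'
python3 plan.py .4995 .316 .071 190
```

```text
clock: 16.18
tool_pos: [0.5064, 0.2219, 0.2131]
eef_rot: [-0.086, 0.996, 0.0, 0.0]
force: [0.6, -0.0, 0.2]
gripper_width: 0.999
finger_force: 0.0
clock: 16.8
tool_pos: [0.5006, 0.3112, 0.1621]
eef_rot: [-0.086, 0.996, -0.001, -0.001]
force: [0.1, -0.3, 0.0]
gripper_width: 1.003
finger_force: 0.0
clk 16.8 pos [0.5006 0.3112 0.1621] yaw -170.16 tilt [-0.0012 -0.0024] F [ 0.1 -0.3  0. ] w 1.003 ff 0.0 j7 0.69
shift cur axes [0.001 0.051 0.911] | final axes [0.002 0.049 0.911] | turn [-0.001 -0.001 -0.002]
```

```bash
python3 -m pendant '[[0,0.04,0.2,0,0,0],[0,0.04,0.45,0,0,0],[0,0.04,0.7,0,0,0],[0,0.04,0.85,0,0,0],[0,0.04,0.9,0,0,0],[0,0.04,0.9,0,0,0]]'
python3 plan.py .4995 .316 .071 190
python3 -m pendant '[[0,0,0,0,0,0],[0,0,0,0,0,0],[0,0,0,0,0,0],[0,0,0,0,0,0],[0,0,0,0,0,0],[0,0,0,0,0,0],[0,0,0,0,0,0],[0,0,0,0,0,0]]' 0 90
python3 plan.py .4995 .316 .071 190
```

```text
clock: 17.55
tool_pos: [0.4996, 0.3176, 0.0733]
eef_rot: [-0.087, 0.996, 0.0, 0.0]
force: [1.5, 0.5, 0.3]
gripper_width: 1.001
finger_force: 0.0
clk 17.55 pos [0.4996 0.3176 0.0733] yaw -170.02 tilt [0.0002 0.0002] F [1.5 0.5 0.3] w 1.001 ff 0.0 j7 0.59
shift cur axes [ 0.003 -0.016  0.023] | final axes [ 0.003 -0.016  0.023] | turn [ 0.  0. -0.]
clock: 18.55
tool_pos: [0.4998, 0.318, 0.0739]
eef_rot: [-0.087, 0.996, 0.0, 0.001]
force: [0.2, -0.7, 5.4]
gripper_width: 0.405
finger_force: 89.8
clk 18.55 pos [0.4998 0.318  0.0739] yaw -170.02 tilt [0.0012 0.0007] F [ 0.2 -0.7  5.4] w 0.405 ff 89.8 j7 0.59
shift cur axes [ 0.007 -0.019  0.029] | final axes [ 0.007 -0.019  0.029] | turn [ 0.     0.001 -0.   ]
```

```bash
python3 -m pendant '[[0,0,-0.1,0,0,0],[0,0,-0.3,0,0,0],[0,0,-0.6,0,0,0],[0,0,-0.9,0,0,0],[0,0,-1,0,0,0]]'
python3 -m pendant '[[0,0,-0.2,0,0,0.1],[0,0,-0.2,0,0,0.2],[0,0,-0.2,0,0,0.238],[0,0,-0.2,0,0,0.238]]'
python3 plan.py .577 -.0105 .194 168.6
```

```text
clock: 19.18
tool_pos: [0.5001, 0.3184, 0.1759]
eef_rot: [-0.087, 0.996, 0.001, 0.002]
force: [0.1, -0.3, -0.9]
gripper_width: 0.408
finger_force: 89.5
clock: 19.68
tool_pos: [0.499, 0.3173, 0.1928]
eef_rot: [0.099, 0.995, -0.0, -0.0]
force: [-0.2, -0.0, -0.7]
gripper_width: 0.409
finger_force: 89.5
clk 19.675 pos [0.499  0.3173 0.1928] yaw 168.61 tilt [-0.0004 -0.0007] F [-0.2 -0.  -0.7] w 0.409 ff 89.5 j7 0.38
shift cur axes [-1.412 -3.059 -0.01 ] | final axes [-1.412 -3.059 -0.012] | turn [-0. -0.  0.]
```

```bash
python3 -m pendant '[[-0.1,-0.25,0,0,0,0],[-0.3,-0.6,0,0,0,0],[-0.47,-1,0,0,0,0]]'
python3 -m pendant '[[-0.15,-0.35,0,0,0,0],[-0.3,-0.7,0,0,0,0],[-0.47,-1,0,0,0,0]]'
python3 -m pendant '[[-0.15,-0.35,0,0,0,0],[-0.3,-0.7,0,0,0,0],[-0.44,-0.95,0,0,0,0],[-0.47,-1.0,0,0,0,0],[-0.47,-1.0,0,0,0,0],[-0.47,-1.0,0,0,0,0]]'
python3 plan.py .577 -.0105 .194 168.6
python3 - <<'E'
from m import *
p=ctrl.state()['tool_pos']; print(p)
for n in('top','scene'):
    f=grab(n);P=cloud(f);hsv=cv2.cvtColor(f['pixels'],cv2.COLOR_RGB2HSV);V=hsv[...,2];o=(hsv[...,0]<14)&(hsv[...,1]>170)&(V>90)
    fl=near(P,p,.045,.15,.172)&o
    if fl.sum()>8: rr(n+' flange',P[fl]); q=P[fl]; print('ymin/max',q[:,1].min(),q[:,1].max(),'xmax',q[:,0].max())
    b=near(P,p,.045,.10,.3)&o
    if b.sum()>8: print(n,'orange z',np.percentile(P[b][:,2],[1,99]))
    nz=near(P,p,.04,.118,.155)
    if nz.sum()>8: rr(n+' nose',P[nz]); print(P[near(P,p,.04,.1,.16)][:,2].min())
cv2.imwrite('pics/lamp.png',cv2.resize(f['pixels'][140:270,220:340,::-1],None,fx=4.5,fy=4.5))
E
```

```text
clock: 20.05
tool_pos: [0.5257, 0.2094, 0.1928]
eef_rot: [0.098, 0.995, 0.0, -0.0]
force: [-0.1, -0.4, -1.6]
gripper_width: 0.402
finger_force: 89.7
clock: 20.42
tool_pos: [0.5517, 0.1012, 0.1928]
eef_rot: [0.099, 0.995, -0.0, -0.0]
force: [0.4, 0.5, 0.0]
gripper_width: 0.407
finger_force: 89.8
clock: 21.18
tool_pos: [0.5777, -0.0026, 0.1931]
eef_rot: [0.098, 0.995, 0.0, -0.0]
force: [-0.5, 0.1, -0.6]
gripper_width: 0.405
finger_force: 89.8
clk 21.175 pos [ 0.5777 -0.0026  0.1931] yaw 168.72 tilt [-0.0002  0.0008] F [-0.5  0.1 -0.6] w 0.405 ff 89.8 j7 0.98
shift cur axes [-0.009 -0.079 -0.009] | final axes [-0.009 -0.079 -0.009] | turn [ 0.    -0.     0.001]
[ 0.57770433 -0.0025889   0.1931357 ]
top flange 26 [0.5591 0.0099] [0.0378 0.0118] 55.7 z [0.1603 0.1637 0.1666]
ymin/max -0.008558817987983875 0.02235021836206184 xmax 0.5746270054863954
top orange z [0.15886939 0.21182489]
scene flange 85 [5.911e-01 2.000e-04] [0.0491 0.0286] 88.1 z [0.1612 0.1631 0.1678]
ymin/max -0.02412259888538215 0.02516570397520282 xmax 0.605132138072388
scene orange z [0.16075347 0.21812224]
scene nose 50 [ 0.5901 -0.0025] [0.0314 0.0199] 83.1 z [0.1347 0.1402 0.1464]
0.13420507497625245
```

View pics/lamp.png

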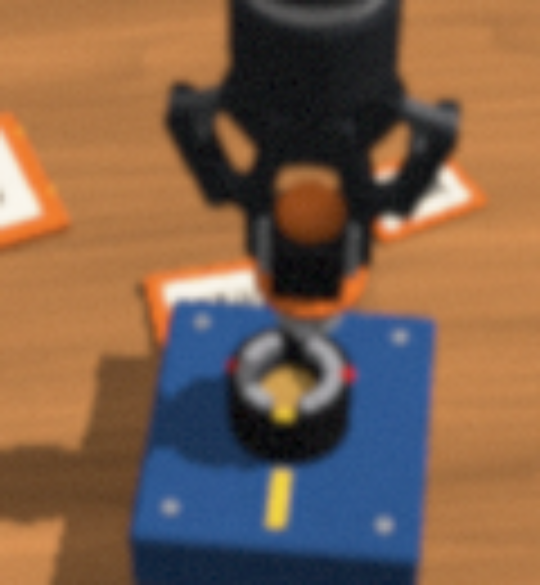

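The lamp hangs upright in the jaws above the socket, at crop (310,250) over (290,375), with its nose centred on the TCP. I'll align it over the socket and go down in stages.

```bash
python3 -m pendant '[[-0.009,-0.078,0.1,0,0,0],[-0.009,-0.078,0.2,0,0,0],[-0.009,-0.078,0.3,0,0,0],[-0.009,-0.078,0.3,0,0,0],[-0.009,-0.078,0.3,0,0,0]]'
python3 plan.py .577 -.0106 .1535 168.6
```

```text
clock: 21.9
tool_pos: [0.5776, -0.012, 0.1632]
eef_rot: [0.099, 0.995, 0.0, 0.0]
force: [0.4, 0.5, -1.3]
gripper_width: 0.406
finger_force: 89.8
clk 21.9 pos [ 0.5776 -0.012   0.1632] yaw 168.58 tilt [0.0002 0.0002] F [ 0.4  0.5 -1.3] w 0.406 ff 89.8 j7 0.97
shift cur axes [0.008 0.013 0.097] | final axes [0.008 0.013 0.097] | turn [ 0.  0. -0.]
```

```bash
python3 -m pendant '[[0.008,0.013,0.05,0,0,0],[0.008,0.013,0.1,0,0,0],[0.008,0.013,0.14,0,0,0],[0.008,0.013,0.17,0,0,0],[0.008,0.013,0.17,0,0,0]]'
python3 plan.py .577 -.0106 .1385 168.6
```

```text
clock: 22.52
tool_pos: [0.5768, -0.0109, 0.1458]
eef_rot: [0.1, 0.995, -0.0, -0.0]
force: [0.1, -0.3, -1.0]
gripper_width: 0.412
finger_force: 89.8
clk 22.525 pos [ 0.5768 -0.0109  0.1458] yaw 168.57 tilt [-0.0004  0.    ] F [ 0.1 -0.3 -1. ] w 0.412 ff 89.8 j7 0.95
shift cur axes [-0.002  0.003  0.073] | final axes [-0.002  0.003  0.073] | turn [-0. -0. -0.]
```

```bash
python3 -m pendant '[[0,0,0.03,0,0,0],[0,0,0.05,0,0,0],[0,0,0.07,0,0,0],[0,0,0.07,0,0,0]]'
python3 plan.py .577 -.0106 .1265 168.6
```

```text
clock: 23.02
tool_pos: [0.5767, -0.0108, 0.1389]
eef_rot: [0.1, 0.995, -0.0, -0.0]
force: [0.3, 0.3, -1.7]
gripper_width: 0.407
finger_force: 89.8
clk 23.025 pos [ 0.5767 -0.0108  0.1389] yaw 168.57 tilt [-0.0004 -0.    ] F [ 0.3  0.3 -1.7] w 0.407 ff 89.8 j7 0.94
shift cur axes [-0.002  0.003  0.124] | final axes [-0.002  0.003  0.124] | turn [-0. -0. -0.]
```

Lugs are in the notches (no side force). Press to near full depth.

```bash
python3 -m pendant '[[0,0,0.03,0,0,0],[0,0,0.06,0,0,0],[0,0,0.06,0,0,0]]'
python3 -m pendant '[[0,0,0.03,0,0,0],[0,0,0.05,0,0,0],[0,0,0.05,0,0,0],[0,0,0.05,0,0,0]]'
python3 plan.py .577 -.0106 .1265 168.6
```

```text
clock: 23.4
tool_pos: [0.5772, -0.0108, 0.1334]
eef_rot: [0.1, 0.995, -0.0, 0.0]
force: [-0.4, -0.8, 5.0]
gripper_width: 0.41
finger_force: 90.3
clock: 23.9
tool_pos: [0.5772, -0.0108, 0.1288]
eef_rot: [0.1, 0.995, -0.0, 0.0]
force: [-2.5, 0.4, 6.6]
gripper_width: 0.404
finger_force: 90.5
clk 23.9 pos [ 0.5772 -0.0108  0.1288] yaw 168.56 tilt [ 0.0008 -0.0002] F [-2.5  0.4  6.6] w 0.404 ff 90.5 j7 0.93
shift cur axes [0.003 0.001 0.023] | final axes [0.003 0.001 0.023] | turn [-0.     0.001 -0.   ]
```

```bash
python3 -m pendant '[[0,0,0.015,0,0,0],[0,0,0.03,0,0,0],[0,0,0.03,0,0,0],[0,0,0.03,0,0,0]]'
python3 plan.py .577 -.0106 .1255 168.6
```

```text
clock: 24.4
tool_pos: [0.5773, -0.0108, 0.1259]
eef_rot: [0.1, 0.995, -0.0, 0.0]
force: [-2.7, -0.5, 8.0]
gripper_width: 0.406
finger_force: 91.2
clk 24.4 pos [ 0.5773 -0.0108  0.1259] yaw 168.56 tilt [ 0.0008 -0.0003] F [-2.7 -0.5  8. ] w 0.406 ff 91.2 j7 0.93
shift cur axes [0.003 0.001 0.004] | final axes [0.003 0.001 0.004] | turn [-0.     0.001 -0.   ]
```

```bash
python3 -m pendant '[[0,0,0,0,0,0.08],[0,0,0,0,0,0.16],[0,0,0,0,0,0.25],[0,0,0,0,0,0.35],[0,0,0,0,0,0.45],[0,0,0,0,0,0.5],[0,0,0,0,0,0.5]]'
python3 plan.py .577 -.0108 .1255 78.6; python3 -c "
from h import *; print(ctrl.state()['torque'])"
```

```text
clock: 25.28
tool_pos: [0.577, -0.0114, 0.1259]
eef_rot: [0.473, 0.881, -0.001, 0.0]
force: [-2.5, -2.4, 8.9]
gripper_width: 0.408
finger_force: 90.9
clk 25.275 pos [ 0.577  -0.0114  0.1259] yaw 123.49 tilt [ 0.0002 -0.0014] F [-2.5 -2.4  8.9] w 0.408 ff 90.9 j7 0.25
shift cur axes [0.005 0.004 0.004] | final axes [ 0.006 -0.001  0.004] | turn [-0.     0.001  0.499]
[-0.44612968  0.75159158 -0.05329071]
```

```bash
python3 -m pendant '[[0,0,0,0,0,0.08],[0,0,0,0,0,0.18],[0,0,0,0,0,0.28],[0,0,0,0,0,0.36],[0,0,0,0,0,0.43],[0,0,0,0,0,0.48],[0,0,0,0,0,0.51],[0,0,0,0,0,0.51]]'
python3 -m pendant '[[0,0,0.01,0,0,0],[0,0,0.02,0,0,0],[0,0,0.02,0,0,0],[0,0,0.02,0,0,0]]'
python3 plan.py .577 -.0108 .1255 78.6; python3 -c "
from h import *; print(ctrl.state()['torque'])"
```

```text
clock: 26.28
tool_pos: [0.5756, -0.0119, 0.1258]
eef_rot: [0.779, 0.627, -0.002, -0.0]
force: [-6.7, -2.8, 13.5]
gripper_width: 0.412
finger_force: 91.5
clock: 26.78
tool_pos: [0.5757, -0.0119, 0.1257]
eef_rot: [0.779, 0.627, -0.002, 0.0]
force: [-13.2, -2.7, 29.1]
gripper_width: 0.407
finger_force: 93.8
clk 26.775 pos [ 0.5757 -0.0119  0.1257] yaw 77.61 tilt [-0.0024 -0.0021] F [-13.2  -2.7  29.1] w 0.407 ff 93.8 j7 -0.44
shift cur axes [0.014 0.01  0.002] | final axes [0.013 0.011 0.002] | turn [-0.001  0.002 -0.011]
[-0.55533822  3.20152082  0.02188024]
```

```bash
python3 -m pendant '[[0.007,0.005,-0.003,0,0,0],[0.014,0.01,-0.006,0,0,0],[0.014,0.01,-0.006,0,0,0],[0.014,0.01,-0.006,0,0,0]]'
python3 plan.py .577 -.0108 .1255 78.6
python3 - <<'E'
from m import *
p=ctrl.state()['tool_pos']
for n in('top','scene'):
    f=grab(n);P=cloud(f);hsv=cv2.cvtColor(f['pixels'],cv2.COLOR_RGB2HSV);o=(hsv[...,0]<14)&(hsv[...,1]>170)&(hsv[...,2]>90)
    fl=near(P,p,.045,.088,.106)&o
    if fl.sum()>8: rr(n+' flange',P[fl])
    d=near(P,p,.03,.12,.17)&o
    if d.sum()>8: print(n,'dome top',np.percentile(P[d][:,2],99))
cv2.imwrite('pics/end.png',cv2.resize(f['pixels'][130:330,130:430,::-1],None,fx=2.6,fy=2.6))
E
```

```text
clock: 27.28
tool_pos: [0.5758, -0.0118, 0.1257]
eef_rot: [0.779, 0.626, -0.003, -0.0]
force: [-13.2, -5.1, 28.0]
gripper_width: 0.405
finger_force: 93.6
clk 27.275 pos [ 0.5758 -0.0118  0.1257] yaw 77.58 tilt [-0.0049 -0.0034] F [-13.2  -5.1  28. ] w 0.405 ff 93.6 j7 -0.45
shift cur axes [0.012 0.009 0.002] | final axes [0.012 0.009 0.002] | turn [-0.003  0.003 -0.011]
scene flange 111 [ 0.5862 -0.0096] [0.0584 0.038 ] 83.7 z [0.0906 0.0952 0.0994]
scene dome top 0.1474302680538652
```

View pics/end.png

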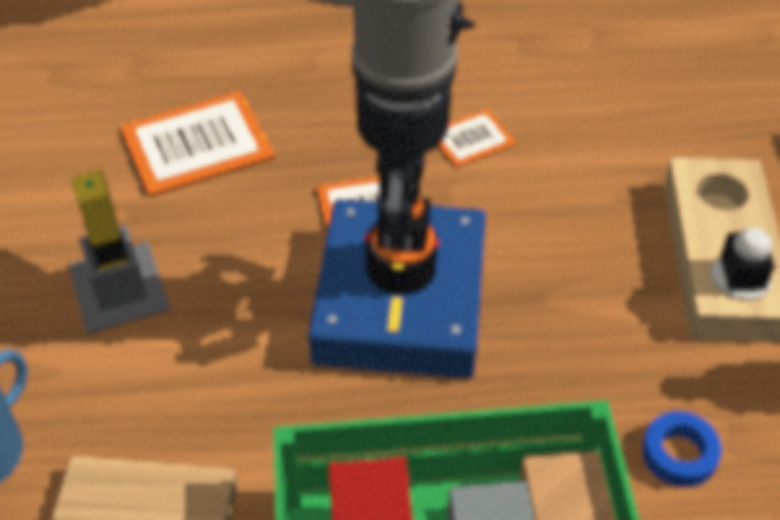

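The picture shows the lamp seated in the socket and still gripped, at (400,245), with its flange just above the rim. The scanner is in its holder at (100,250) and the white lamp is untouched. The push is about 28 N against the 10 N spring, so the plunger is on its stop.

```bash
python3 -c "
from bench import ctrl; print(ctrl.job_done())"
```

```text
the job is handed in; nothing more can be done
None
```

The job is handed in, with no verdict shown: the ticket was scanned and the scanner put back, and the orange lamp is seated, turned about 91° clockwise and held fully down under grip, at about 27 s on the clock.

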